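# Put away the spare handwheel and its cases

### The job

Put away the spare handwheel and its cases: stack the blue case squarely on the steel case, and the smaller red case squarely on the blue one, long sides parallel. Take the handwheel out of its rack and hang it by the rim in the trough of the orange J-hook under the lamp, then let go and leave everything at rest. Leave the steel case where it is, do not shift or tip the spray can, the jar or the vise, and never let the wheel drop to the bench.

Things in the scene. Friction and masses are not known exactly. Their poses are not given: they have to be found in the camera images.
- wheel: Dark steel handwheel, 0.35 kg, 180 mm across. Rim section 14 mm along the axis by 14 mm radially (inner radius 76). Three spokes 8 mm thick: at the start one points down, two lie 60 degrees either side of the top. Hub 40 mm across, 24 long. Origin at its centre, own x its axis (level), z up at the start. Starts upright in the rack's slot, facing like the rack, centre 105 mm above the bench.
- rack: Blue rack fixed to the bench, on the left or the right. Base 100 (x) by 170 (y) by 15 mm. Along its own y runs a slot 17 mm wide between two cheeks 10 mm thick, 120 long, reaching 65 mm above the bench; the wheel stands on its floor at 15 mm, between rubber stops 28 mm high. Origin at the centre of its underside; own x is the wheel's axis.
- hookstand: Grey stand fixed to the bench, left or right. Origin on the bench below the hook's trough; hook opens to own -x. Base x -45 to 105, y +-65, 12 mm high. 20 mm square post at x = 60, 442 mm high. Solid white lamp bar over it, x +-23, y +-55 mm, 22 high, underside 420 mm above the bench: no room for an upright gripper; tilt it sideways, in the wheel's plane.
- seat (a point): Top of the bar in the middle of the orange J-hook's trough, 275 mm above the bench. 10 mm round bar, level for 22 mm either side along the stand's x, then rising to the open tip (x = -40 mm, top 22 mm above this point) and to the post on the other side. The rim rests here, wheel axis along the stand's x, wheel centre about 76 mm below this point.
- case_base: Bare steel closed case, 110 (own x) by 68 (own y) by 40 mm high, 1.5 kg, standing on the bench: the foot of the column. Origin at the centre of its underside, z up.
- case_large: Blue closed metal case, 100 (own x) by 62 (own y) by 38 mm high, about 0.35 kg. Origin at the centre of its underside, z up. It starts on the bench, in front and to the left or right.
- case_small: Red closed metal case, 84 (own x) by 52 (own y) by 34 mm high, about 0.25 kg. Origin at the centre of its underside, z up. It starts on the bench, on the other side from the blue one.
- can: Tall spray can with a yellow label and a pale top, 60 mm in diameter, 240 mm high, loose, origin at the centre of its underside. It stands beside one end of the rack (along the rack's own y) and blocks a tilted approach to the wheel from that side. Leave it alone.
- jar: Low glass jar with a steel lid, 52 mm in diameter, 60 mm high, loose, beside the other end of the rack, origin at the centre of its underside. Leave it alone.
- vise: Small steel machine vise, 60 by 80 by 47 mm (its screw stands out 30 mm to own +y), 1.8 kg, loose, on the bench at the far side, origin at the centre of its underside. Leave it alone.
Not all that is in view belongs to the job. What is shaped like the case_large but turquoise or yellow is not meant. Of the things shaped like the case_small, the red one is meant.

How it is judged:
At the end, for the whole second after the job is handed in: Wheel at rest, hanging by its rim on the stand's hook: centre 69 to 95 mm below the seat, within 32 mm along and 30 mm across, axis within 20 degrees of the hook's. Blue case flat on steel, red flat on blue, each within 12 mm of centred and 10 degrees of parallel, at rest (z of wheel in the frame of hookstand between 0.18 and 0.206 m and x of wheel in the frame of hookstand between -0.032 and 0.032 m and y of wheel in the frame of hookstand between -0.03 and 0.03 m and angle between the x axis of wheel and the x axis of hookstand, either way round below 0.35 rad and contact force between wheel and hookstand above 1 N and linear speed of wheel below 0.05 m/s and angular speed of wheel below 0.6 rad/s and z of case_large in the frame of case_base between 0.036 and 0.044 m and horizontal distance between case_large and case_base below 0.012 m and angle between the x axis of case_large and the x axis of case_base, either way round below 0.175 rad and linear speed of each of case_large, case_small below 0.03 m/s and angular speed of each of case_large, case_small below 0.3 rad/s and z of case_small in the frame of case_large between 0.034 and 0.042 m and horizontal distance between case_small and case_large below 0.012 m and angle between the x axis of case_small and the x axis of case_large, either way round below 0.175 rad); the robot touches nothing.
It fails at once if the spray can is shifted by more than 20 mm or tipped (distance of can from where it was at the start of the episode above 0.02 m or angle between can's own z axis and vertical above 0.2 rad).
It fails at once if the jar is shifted by more than 20 mm or tipped (distance of jar from where it was at the start of the episode above 0.02 m or angle between jar's own z axis and vertical above 0.2 rad).
It fails at once if the vise is shifted by more than 20 mm or tipped (distance of vise from where it was at the start of the episode above 0.02 m or angle between vise's own z axis and vertical above 0.2 rad).
It fails at once if the steel case is shifted by more than 20 mm or tipped (distance of case_base from where it was at the start of the episode above 0.02 m or angle between case_base's own z axis and vertical above 0.2 rad).
It fails at once if the wheel drops to the bench (its centre lower than 95 mm above it) (height (world z) of wheel below 0.095 m).
It also fails if it takes over 72 s, if anything falls off the work surface, if the arm or the gripper's body presses on something with over 40 N, if the wrist force passes 120 N, or if a joint passes its speed limit or range.

### The arm

A 7-joint arm with a two-finger parallel gripper is mounted at the origin on the work surface. World frame = base frame: x ahead of the robot, y to its left, z up, the work surface at z = 0. Lengths are in m, angles in rad, forces in N, time in s.
With the tool pointing down it reaches from about 0.4 to 0.875 m from the base axis. Payload 4.4 kg.
Tool frame: the origin (TCP) lies on the mounting face of the last link; the fingertips stand 173 mm ahead of it and the grasp point (between the pads) lies 155 mm ahead of it; x points along the fingers, y is the direction in which the jaws open and shut, and the axes are right-handed (so a half turn about x gives the same grasp; the last joint's range is limited). The gripper opens to 85 mm and grips with 20 to 120 N. Pads are 22 mm wide; open, the fingers measure 114 mm over their backs; the gripper's body (76 mm by 85 mm) begins 54 mm behind the grasp point. The pads swing forward as they close: fully open they stand 13 mm farther back than shut.
Start: joints at [-1.265, 0.628, 0.038, 1.517, -0.027, 0.996, -0.02], TCP at [0.236, 0.606, 0.405] pointing down, gripper open.
Joint ranges: [-3.06, 3.06], [-0.37, 2.12], [-1.25, 1.32], [0.18, 2.47], [-1.1, 4.24], [0.23, 1.98], [-2.94, 2.94]. Speed limits (rad/s): [2.57, 2.57, 3.14, 3.14, 3.14, 3.14, 3.14].

### API

Orientations are given as a rotation vector (axis times angle).
In Python, from bench import * gives the robot as it stands. The module is installed in compiled form; this text tells all that it offers.
- The arm moves only by the tool carry_out, never from a script. Its argument "targets" is a list of rows, each a list of 3 entries, a list of its own where there are three numbers: the shift along the world's x, y, z in cm, then the turn, a rotation vector about the world's x, y, z in degrees, then the closure in counts, from 0 (fully open) to 255 (shut). A call has 1 to 10 rows; each row shifts and turns the commanded pose from where the row before left it; what a row does not reach is not made up. A row lasts 1/12 s, in which the tool goes at most 41.7 mm and 7.16 degrees, less where a joint would pass 70% of its speed; a pose out of reach is approached as far as the arm can. A call is refused whole if a number of a shift passes 4.17 or a number of a turn 7.16, either way. A call with a gripper value outside its range is refused whole. The fingers move at their own pace and stop on an object; "force" is the grip in N (left out, the last holds). Time passes only in rows, so rows that do not move let the fingers close. It gives the time, the measured TCP pose, the force and the opening at its end, in the units of the state.
- read_state(): the state, without advancing time (a new reading comes with each control period).
- read_camera(name): name is "side" or "top"; returns a dict with "pixels" (480x640x3 uint8, blue, green, red), "K" (3x3 intrinsics, pixels), "position" and "orientation" of the camera in the world. Camera axes: x right, y up, looking along -z (the intrinsics and any distortion apply to the point x, -y, -z); pixel columns grow to the right and rows downward; lengths in m; the calibration is good to about 2 mm. A picture is of the moment at which its call begins. There is no depth.
- sign_off(): hands the job in, once; it reports no verdict.
The state is a dict: "t": time; "q": joint angles; "qvel": joint speeds; "joint_efforts": joint torques, N m; "tcp_pos": TCP position; "eef_rot": TCP orientation; "force": force on the tool from outside, world axes, zero at the start; "moment": the same for the moment, N m; "grip_width": finger opening in m.
Only numpy, scipy, OpenCV 4.12 (cv2) and the standard library are available. Lean on these libraries where they do the work, as an engineer would, in place of code of your own. Each camera call takes 0.05 s, during which the arm holds its last target. There are 200 camera calls.

## Working session

There is one attempt and no reset: what is moved stays moved. The work goes in short steps, Python scripts to look and compute and a tool call to move; the robot and the scene stay as the last step left them, time stands still between calls to the robot, and variables do not carry over. Pictures are saved under pics/ and viewed, about 8 in all and at most 12, crops included, and the job is handed in when it is done.

Besides the shell and the picture viewer there is one more tool, called after "Emit:" in YAML: its name, and indented under it one key for each argument. carry_out: Moves the arm, as the interface text tells. Its arguments: {"type":"object","properties":{"targets":{"type":"array","items":{"type":"array"}},"force":{"type":"number"}},"required":["targets"]}

```bash
mkdir -p pics
python3 - <<'E'
from bench import *
import cv2,pickle
s=read_state();print({k:s[k] for k in('t','tcp_pos','eef_rot','grip_width','force')})
for n in('side','top'):
    c=read_camera(n);pickle.dump(c,open(n+'0.pkl','wb'));print(n,c['K'],c['position'],c['orientation'],[k for k in c])
    cv2.imwrite(f'pics/{n}0.png',c['pixels'])
E
```

```text
{'t': 0.0, 'tcp_pos': array([0.23598981, 0.60532254, 0.40376892]), 'eef_rot': array([ 0.29021289,  1.55141168, -0.29323764]), 'grip_width': 0.08530511997279497, 'force': array([ 0.0513861 , -0.10979291,  0.82182555])}
side [[437.79380601   0.         316.10107257]
 [  0.         437.79380601 237.87256288]
 [  0.           0.           1.        ]] [ 0.24592149 -0.89477424  0.76760028] [ 1.00411265 -0.16945504 -0.28242612] ['pixels', 'K', 'position', 'orientation']
top [[453.42913513   0.         320.11431755]
 [  0.         453.42913513 245.27423266]
 [  0.           0.           1.        ]] [ 0.46326926 -0.00656801  1.18849767] [ 0.06931364 -0.05143295 -1.59381752] ['pixels', 'K', 'position', 'orientation']
```

View pics/top0.png

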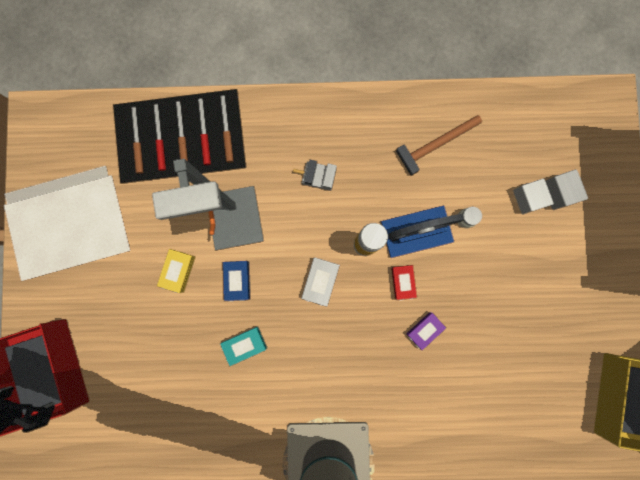

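View pics/side0.png

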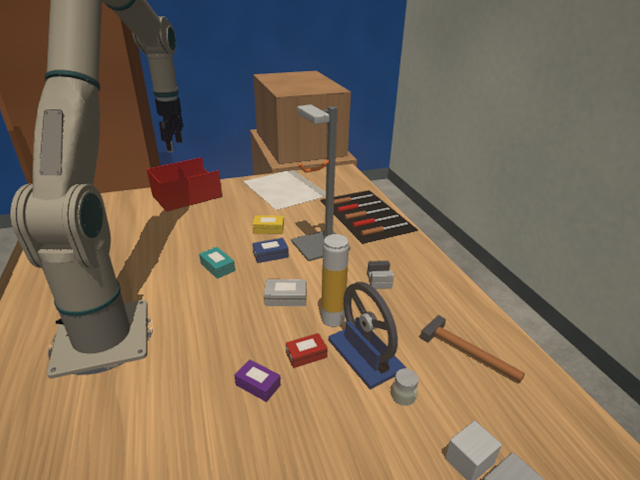

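```bash
cat > h.py <<'E'
import numpy as np,cv2,pickle
from scipy.spatial.transform import Rotation as R
from scipy.optimize import minimize,least_squares
F=np.diag([1,-1,-1.])
def proj(c,P):
    p=(np.atleast_2d(P)-c['position'])@R.from_rotvec(c['orientation']).as_matrix()@F
    p=p@np.array(c['K']).T; return p[:,:2]/p[:,2:]
def unproj(c,px,z):
    d=R.from_rotvec(c['orientation']).as_matrix()@F@np.linalg.inv(c['K'])@np.array([px[0],px[1],1.])
    return c['position']+d*(z-c['position'][2])/d[2]
def box(x,y,a,lx,ly,z0,z1):
    v=np.array([[sx*lx/2,sy*ly/2] for sx in(-1,1) for sy in(-1,1)])
    v=v@np.array([[np.cos(a),np.sin(a)],[-np.sin(a),np.cos(a)]])+[x,y]
    return np.vstack([np.c_[v,np.full(4,z)] for z in(z0,z1)])
def hull(c,P): return cv2.convexHull(proj(c,P).astype(np.float32))
def sil(c,P,s=8,sh=(480,640)):
    m=np.zeros(sh,np.uint8); cv2.fillPoly(m,[np.round(hull(c,P)*8).astype(np.int32)],255,cv2.LINE_AA,3); return m/255.
def mask(c,kind,px,r=45):
    h=cv2.cvtColor(c['pixels'],cv2.COLOR_BGR2HSV); H,S,V=[h[...,i].astype(int) for i in range(3)]
    m={'blue':(abs(H-112)<15)&(S>90),'red':((H<7)|(H>172))&(S>150),'steel':(S<60)&(V>60)}[kind].astype(np.uint8)
    w=np.zeros_like(m); cv2.circle(w,tuple(int(v) for v in px),r,1,-1); m*=w
    cs,_=cv2.findContours(m,cv2.RETR_EXTERNAL,cv2.CHAIN_APPROX_NONE)
    b=max(cs,key=cv2.contourArea); o=np.zeros_like(m); cv2.drawContours(o,[b],-1,1,-1); return o.astype(float)
def fit(cams,ms,g,dim,z0):
    f=lambda p:sum(abs(sil(c,box(*p,dim[0],dim[1],z0,z0+dim[2]))-m).sum() for c,m in zip(cams,ms))
    best=min((minimize(f,[g[0],g[1],a],method='Nelder-Mead',options=dict(initial_simplex=np.array([[g[0],g[1],a],[g[0]+.015,g[1],a],[g[0],g[1]+.015,a],[g[0],g[1],a+.3]]),xatol=1e-4,fatol=.05)) for a in np.arange(0,3.1,.4)),key=lambda r:r.fun)
    return best.x,best.fun
DIM=dict(steel=(.110,.068,.04),blue=(.1,.062,.038),red=(.084,.052,.034))
E
python3 - <<'E'
from h import *
T=pickle.load(open('top0.pkl','rb'));S=pickle.load(open('side0.pkl','rb'))
print(proj(T,[.236,.605,.23]))
for k,pt,ps in(('blue',(236,281),(270,250)),('red',(404,283),(307,350)),('steel',(320,282),(286,292))):
    g=unproj(T,pt,.04); print(k,g,unproj(S,ps,.03)[:2])
    mt,msd=mask(T,k,pt),mask(S,k,ps)
    for cs,ms in(([T],[mt]),([S],[msd]),([T,S],[mt,msd])):
        x,f=fit(cs,ms,g,DIM[k],0); print('  ',x.round(4),round(f,1),[m.sum() for m in ms])
t,s=T['pixels'],S['pixels']
rz=lambda a,x0,y0,x1,y1,k:cv2.resize(a[y0:y1,x0:x1],None,fx=k,fy=k,interpolation=cv2.INTER_CUBIC)
im=np.zeros((600,800,3),np.uint8)
def put(a,x,y): im[y:y+a.shape[0],x:x+a.shape[1]]=a
put(rz(t,145,155,275,255,3),0,0)      # 390x300
put(rz(t,350,190,490,270,3),0,305)     #420x240
put(rz(s,290,95,350,265,2),400,0) #120x340
put(rz(s,310,225,425,410,3)[:555],440,0)
cv2.imwrite('pics/c1.png',im)
E
```

```text
[[ 34.83226077 396.30571228]]
blue [0.46611776 0.22040694 0.04      ] [0.46521644 0.20537563]
   [0.468  0.2251 3.1242] 199.1 [np.float64(937.0)]
   [0.4801 0.2648 2.9034] 537.9 [np.float64(177.0)]
   [0.47   0.2246 3.0316] 802.3 [np.float64(937.0), np.float64(177.0)]
red [ 0.45117239 -0.20357299  0.04      ] [ 0.45282495 -0.21943729]
   [ 0.4545 -0.2062  0.0325] 119.0 [np.float64(700.0)]
   [ 0.4546 -0.2036  0.0493] 207.2 [np.float64(903.0)]
   [ 0.4537 -0.2068  3.1938] 329.8 [np.float64(700.0), np.float64(903.0)]
steel [0.45862692 0.00790187 0.04      ] [ 0.46025867 -0.00493721]
   [0.4605 0.0082 2.8138] 70.8 [np.float64(1188.0)]
   [0.4607 0.0087 2.8783] 116.5 [np.float64(1099.0)]
   [0.46   0.0075 2.845 ] 203.9 [np.float64(1188.0), np.float64(1099.0)]
```

View pics/c1.png

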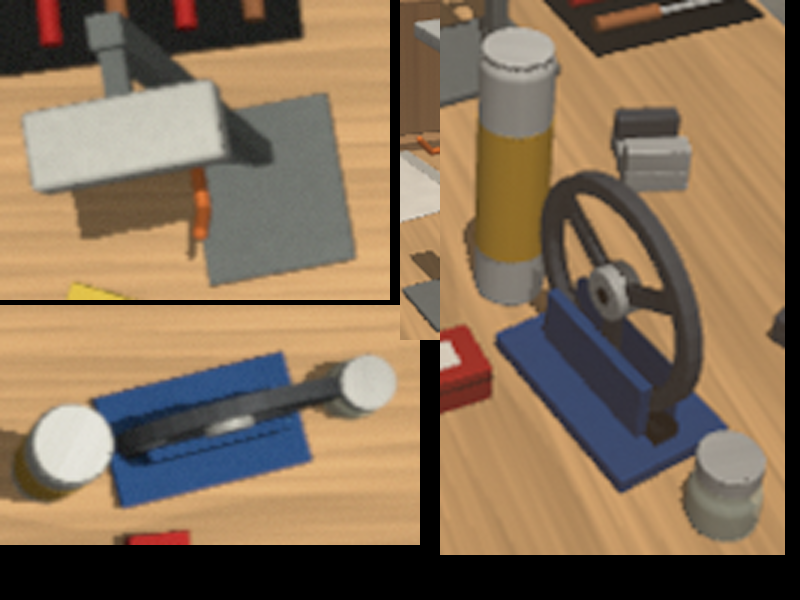

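The pictures show the stand on the left (base corners at about (253,186), (263,241) and (215,250), hook opening toward the robot). The rack is on the right (corners at about (444,206), (454,242), (391,257) and (382,222)), with the can at its left end and the jar at its right.

```bash
cat >> h.py <<'E'
def fitpts(c,L,U,g):
    L=np.array(L,float);U=np.array(U,float)
    def w(p):
        ca,sa=np.cos(p[2]),np.sin(p[2]);return np.c_[p[0]+ca*L[:,0]-sa*L[:,1],p[1]+sa*L[:,0]+ca*L[:,1],L[:,2]]
    r=least_squares(lambda p:(proj(c,w(p))-U).ravel(),g); return r.x,r.fun.reshape(-1,2)
E
python3 - <<'E'
from h import *
T=pickle.load(open('top0.pkl','rb'));S=pickle.load(open('side0.pkl','rb'))
p,r=fitpts(T,[(.105,-.065,.012),(-.045,-.065,.012),(-.045,.065,.012),(.023,.055,.442),(.023,-.055,.442),(-.023,.055,.442)],[(253.3,186.3),(263.3,241),(215,250),(152.3,193.3),(216,182.3),(157.7,218.3)],[.6,.3,-.2])
print('stand',p.round(4),r.round(1).tolist())
p2,r=fitpts(T,[(.05,-.085,.015),(-.05,-.085,.015),(-.05,.085,.015),(.05,.085,.015)],[(444.3,206),(453.7,241.7),(390.7,257),(381.7,221.7)],[.56,-.23,.2])
print('rack',p2.round(4),r.round(1).tolist())
print('can',unproj(T,(374,236.7),.24),'jar',unproj(T,(472.3,216.7),.06),'vise',unproj(T,(320,175),.045))
ca,sa=np.cos(p[2]),np.sin(p[2])
print('side: seat,tip', proj(S,[p[0],p[1],.275]),proj(S,[p[0]-.04*ca,p[1]-.04*sa,.297]),'wheel top',proj(S,[*p2[:2],.195]),proj(T,[*p2[:2],.195]),'hub',proj(S,[*p2[:2],.105]))
for k,pt,ps in(('blue',(236,281),(270,250)),('red',(404,283),(307,350))):
    for n,c,q in(('T',T,pt),('S',S,ps)):
        h=cv2.cvtColor(c['pixels'],cv2.COLOR_BGR2HSV)
        m=((((h[...,0]<8)|(h[...,0]>170))&(h[...,1]>130)&(h[...,2]>40)) if k=='red' else (abs(h[...,0].astype(int)-112)<22)&(h[...,1]>50)).astype(np.uint8)
        w=np.zeros_like(m);cv2.circle(w,q,30,1,-1);m=cv2.morphologyEx(m*w,cv2.MORPH_CLOSE,np.ones((3,3)))
        cs,_=cv2.findContours(m,cv2.RETR_EXTERNAL,cv2.CHAIN_APPROX_NONE);o=np.zeros_like(m);cv2.drawContours(o,[max(cs,key=cv2.contourArea)],-1,1,-1)
        g=unproj(T,pt,.04);x,f=fit([c],[o.astype(float)],g,DIM[k],0);print(k,n,x.round(4),f,o.sum(),cv2.minAreaRect(np.argwhere(o)[:,::-1].astype(np.float32)), h[q[1]+ (8 if n=='S' else 14),q[0]])
from bench import read_state
s=read_state();print(R.from_rotvec(s['eef_rot']).as_matrix().round(3))
E
```

```text
stand [0.6014 0.2227 0.158 ] [[1.1, -0.6], [0.9, 0.5], [0.1, 0.5], [-0.4, -0.4], [0.6, -1.3], [-1.6, 1.4]]
rack [ 0.5831 -0.2481  0.2167] [[0.1, -0.8], [0.7, 0.7], [-0.1, 1.0], [-0.7, -1.0]]
can [ 0.55149613 -0.11011028  0.24      ] jar [ 0.61236381 -0.37653478  0.06      ] vise [0.73158841 0.00144955 0.045     ]
side: seat,tip [[311.2695307  167.82010193]] [[298.55918591 162.92402031]] wheel top [[370.66887848 289.33335969]] [[434.13778508 222.80032957]] hub [[367.5394678  321.58931605]]
blue T [0.468  0.2255 3.1286] 175.50980392156865 960 ((235.5, 280.0), (38.0, 25.0), 90.0) [107 171 116]
blue S [0.4692 0.2244 3.0314] 153.6549019607843 608 ((270.583984375, 249.71200561523438), (19.49851417541504, 33.2726936340332), 79.69515228271484) [117  62  78]
red T [ 0.4552 -0.2074  3.2648] 100.98823529411766 711 ((403.55389404296875, 281.9308166503906), (33.241310119628906, 21.4580078125), 82.87498474121094) [  1 196 200]
red S [ 0.4545 -0.2048  0.0893] 176.94901960784316 944 ((306.357666015625, 349.54449462890625), (25.949926376342773, 39.61091995239258), 72.6459732055664) [  5 176 107]
[[-0.001  0.363  0.932]
 [-0.002  0.932 -0.363]
 [-1.    -0.002  0.   ]]
```

Emit:
carry_out:
  targets:
    - [[1.94, -3.18, -1.2], [0, 0, 6.4], 0]
    - [[1.94, -3.18, -1.2], [0, 0, 6.4], 0]
    - [[1.94, -3.18, -1.2], [0, 0, 6.4], 0]
    - [[1.94, -3.18, -1.2], [0, 0, 0], 0]
    - [[1.94, -3.18, -1.2], [0, 0, 0], 0]
    - [[1.94, -3.18, -1.2], [0, 0, 0], 0]
    - [[1.94, -3.18, -1.2], [0, 0, 0], 0]
    - [[1.94, -3.18, -1.2], [0, 0, 0], 0]
    - [[1.94, -3.18, -1.2], [0, 0, 0], 0]
    - [[1.94, -3.18, -1.2], [0, 0, 0], 0]
  force: 60

```text
t: 0.93
tcp_pos: [0.4307, 0.286, 0.284]
eef_rot: [0.028, 1.571, -0.029]
force: [0.8, 0.2, -0.6]
grip_width: 0.0855
```

Emit:
carry_out:
  targets:
    - [[1.94, -3.18, -1.2], [0, 0, 0], 0]
    - [[1.94, -3.18, -1.2], [0, 0, 0], 0]
    - [[0, 0, 0], [0, 0, 0], 0]
    - [[0, 0, 0], [0, 0, 0], 0]

```text
t: 1.27
tcp_pos: [0.47, 0.221, 0.2597]
eef_rot: [0.032, 1.572, -0.035]
force: [-0.1, 0.6, 0.2]
grip_width: 0.0852
```

```bash
cat > st.py <<'E'
from h import *
from bench import *
def st():
    s=read_state();M=R.from_rotvec(s['eef_rot']).as_matrix()
    print('t',round(s['t'],2),'tcp',np.round(s['tcp_pos'],4),'x',M[:,0].round(3),'jaw',M[:,1].round(3),round(float(np.degrees(np.arctan2(M[1,1],M[0,1]))),1),'F',np.round(s['force'],1),'w',round(s['grip_width'],4),'q',np.round(s['q'],2));return s
E
python3 - <<'E'
from st import *
st();T=read_camera('top');S=read_camera('side')
rz=lambda a,x0,y0,x1,y1,k:cv2.resize(a[y0:y1,x0:x1],None,fx=k,fy=k,interpolation=cv2.INTER_CUBIC)
a=rz(pickle.load(open('top0.pkl','rb'))['pixels'],190,245,350,325,5)
for k,p in(('blue',(.469,.224,-.03)),('steel',(.4603,.008,-.3))):
    pass
C=pickle.load(open('top0.pkl','rb'))
def dr(p,d,z):
    b=proj(C,box(*p,d[0],d[1],z,z))[[0,1,3,2]]
    cv2.polylines(a,[np.round((b+.5-[190,245])*5).astype(int)],True,(0,255,255),1)
dr((.469,.224,-.03),DIM['blue'],.038);dr((.4603,.008,-.3),DIM['steel'],.04)
im=np.zeros((600,800,3),np.uint8);im[:400]=a
b=rz(C['pixels'],370,260,430,310,4)
p=proj(C,box(.4545,-.2055,.07,.084,.052,.034,.034))[[0,1,3,2]];cv2.polylines(b,[np.round((p+.5-[370,260])*4).astype(int)],True,(0,255,255),1)
im[400:,:240]=b
im[400:,250:650]=rz(S['pixels'],220,200,320,250,4)
cv2.imwrite('pics/c2.png',im)
E
```

```text
t 1.27 tcp [0.47   0.221  0.2597] x [-0.001 -0.002 -1.   ] jaw [ 0.043  0.999 -0.002] 87.6 F [-0.1  0.6  0.2] w 0.0852 q [-0.44  0.66 -0.08  2.    0.11  0.48  0.92]
```

View pics/c2.png

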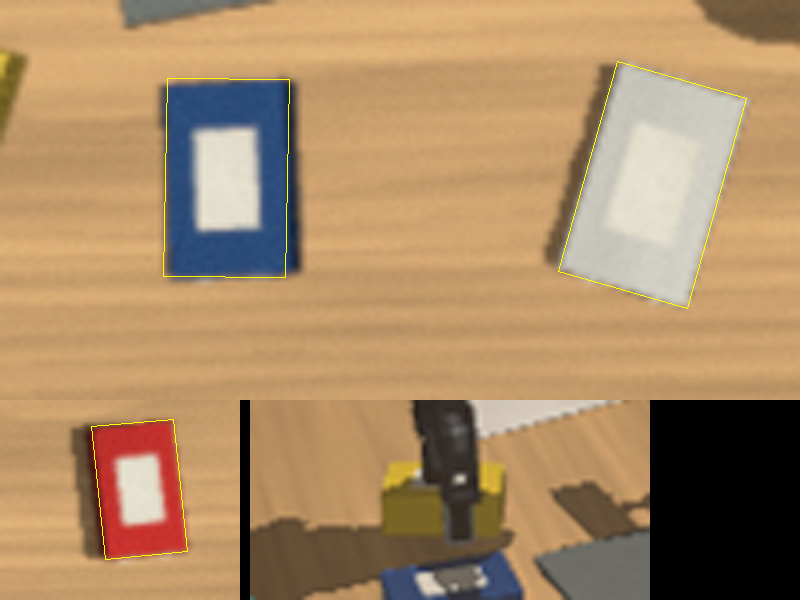

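The crop shows that the steel and red outlines fit. The blue case is turned a few degrees more than assumed, with its centre as measured, so I correct by 3.5 degrees and descend.

Emit:
carry_out:
  targets:
    - [[0, 0.2, -2.8], [0, 0, 3.5], 0]
    - [[0, 0, -2.8], [0, 0, 0], 0]
    - [[0, 0, -2.8], [0, 0, 0], 0]
    - [[0, 0, 0], [0, 0, 0], 0]
    - [[0, 0, 0], [0, 0, 0], 255]
    - [[0, 0, 0], [0, 0, 0], 255]
    - [[0, 0, 0], [0, 0, 0], 255]
    - [[0, 0, 0], [0, 0, 0], 255]
  force: 50

```text
t: 2.03
tcp_pos: [0.4693, 0.2267, 0.1784]
eef_rot: [-0.018, 1.568, 0.021]
force: [-1.2, 0.8, 3.5]
grip_width: 0.0614
```

```bash
python3 -c "
from st import *
st()"
```

```text
t 2.03 tcp [0.4693 0.2267 0.1784] x [ 0.002  0.002 -1.   ] jaw [-0.025  1.     0.002] 91.4 F [-1.2  0.8  3.5] w 0.0614 q [-0.46  0.81 -0.07  2.03  0.16  0.3   0.94]
```

Emit:
carry_out:
  targets:
    - [[0, 0, 3], [0, 0, 0], 255]
    - [[0, 0, 3], [0, 0, 0], 255]
    - [[-0.15, -3.6, 0], [0, 0, -3.1], 255]
    - [[-0.15, -3.6, 0], [0, 0, -3.1], 255]
    - [[-0.15, -3.6, 0], [0, 0, -3.1], 255]
    - [[-0.15, -3.6, 0], [0, 0, -3.1], 255]
    - [[-0.15, -3.6, 0], [0, 0, -3.1], 255]
    - [[-0.15, -3.6, 0], [0, 0, -3.1], 255]
    - [[0, 0, 0], [0, 0, 0], 255]
    - [[0, 0, 0], [0, 0, 0], 255]

```text
t: 2.87
tcp_pos: [0.4599, 0.0073, 0.2376]
eef_rot: [0.239, 1.556, -0.241]
force: [0.9, 0.4, -3.8]
grip_width: 0.0613
```

Run:
```python
from st import *
s=st();T=read_camera('top');S=read_camera('side');pickle.dump((T,S),open('b1.pkl','wb'))
rz=lambda a,x0,y0,x1,y1,k:cv2.resize(a[y0:y1,x0:x1],None,fx=k,fy=k,interpolation=cv2.INTER_CUBIC)
x,y,z=s['tcp_pos'];a0=-.295
out=[]
for C,(x0,y0) in((T,(270,230)),(S,(230,230))):
    a=rz(C['pixels'],x0,y0,x0+100,y0+100,4)
    for P,col in((box(x,y,a0,.1,.062,z-.1785,z-.1785+.038),(0,255,255)),(box(.4603,.008,-.3,.11,.068,0,.04),(0,255,0))):
        cv2.polylines(a,[np.round((hull(C,P)[:,0]+.5-[x0,y0])*4).astype(int)],True,col,1)
    out.append(a)
cv2.imwrite('pics/c3.png',np.hstack(out))
```

```text
t 2.87 tcp [0.4599 0.0073 0.2376] x [ 0.001 -0.001 -1.   ] jaw [ 0.301  0.954 -0.001] 72.5 F [ 0.9  0.4 -3.8] w 0.0613 q [-0.03  0.66 -0.06  2.17  0.13  0.31  1.06]
```

View pics/c3.png

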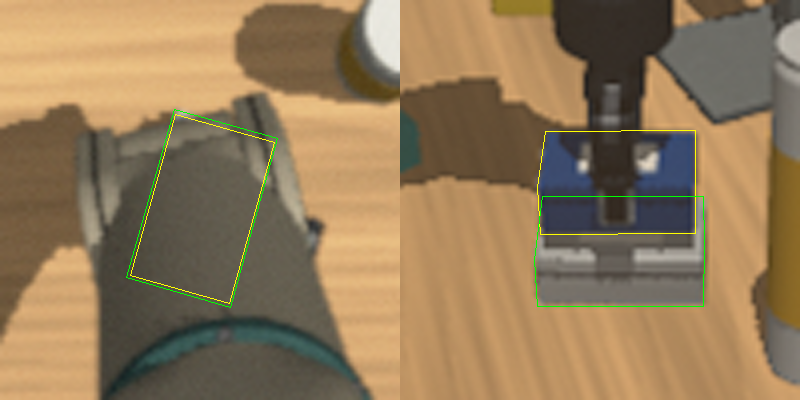

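The side view shows the held blue case at about (620,185), matching the predicted outline centred over the steel case. I lower it, release, and go up.

Emit:
carry_out:
  targets:
    - [[0, 0, -0.9], [0, 0, 0], 255]
    - [[0, 0, -0.9], [0, 0, 0], 255]
    - [[0, 0, -0.1], [0, 0, 0], 255]
    - [[0, 0, 0], [0, 0, 0], 255]
    - [[0, 0, 0], [0, 0, 0], 0]
    - [[0, 0, 0], [0, 0, 0], 0]
    - [[0, 0, 0], [0, 0, 0], 0]
    - [[0, 0, 0], [0, 0, 0], 0]
    - [[0, 0, 2.5], [0, 0, 0], 0]
    - [[0, 0, 3.5], [0, 0, 0], 0]

```text
t: 3.8
tcp_pos: [0.4588, 0.0101, 0.276]
eef_rot: [0.234, 1.565, -0.237]
force: [1.1, 0.1, -0.1]
grip_width: 0.0856
```

```bash
python3 -c "
from st import *
st()"
```

```text
t 3.8 tcp [0.4588 0.0101 0.276 ] x [-0.007 -0.    -1.   ] jaw [ 0.295  0.955 -0.002] 72.8 F [ 1.1  0.1 -0.1] w 0.0856 q [-0.02  0.58 -0.09  2.15  0.12  0.42  1.07]
```

Emit:
carry_out:
  targets:
    - [[-1.2, -3.55, 0], [0, 0, 3.5], 0]
    - [[-1.2, -3.55, 0], [0, 0, 3.5], 0]
    - [[-0.8, -3.55, 0], [0, 0, 3.5], 0]
    - [[0, -3.55, 0], [0, 0, 3.5], 0]
    - [[1.2, -3.55, 0], [0, 0, 3.5], 0]
    - [[1.5, -3.55, 0], [0, 0, 3.7], 0]
    - [[0, 0, -3.5], [0, 0, 0], 0]
    - [[0, 0, 0], [0, 0, 0], 0]
    - [[0, 0, 0], [0, 0, 0], 0]

```text
t: 4.55
tcp_pos: [0.4538, -0.203, 0.2414]
eef_rot: [-0.052, 1.574, 0.056]
force: [-0.3, 0.5, 0.1]
grip_width: 0.0852
```

Run:
```python
from st import *
s=st();S=read_camera('side')
T=read_camera('top')
a=[]
for C,(x0,y0) in((S,(250,280)),(S,(236,230))):
    b=cv2.resize(C['pixels'][y0:y0+100,x0:x0+100],None,fx=4,fy=4,interpolation=cv2.INTER_CUBIC)
    for P,col in((box(.4545,-.2055,.07,.084,.052,0,.034),(0,255,255)),(box(.4603,.008,-.3,.11,.068,0,.04),(0,255,0)),(box(.4603,.008,-.3,.1,.062,0.04,.078),(0,255,255))):
        cv2.polylines(b,[np.round((hull(C,P)[:,0]+.5-[x0,y0])*4).astype(int)],True,col,1)
    a.append(b)
cv2.imwrite('pics/c4.png',np.hstack(a))
```

```text
t 4.55 tcp [ 0.4538 -0.203   0.2414] x [-0.004  0.002 -1.   ] jaw [-0.069  0.998  0.002] 93.9 F [-0.3  0.5  0.1] w 0.0852 q [ 0.51  0.69 -0.22  2.07  0.34  0.43  1.66]
```

View pics/c4.png

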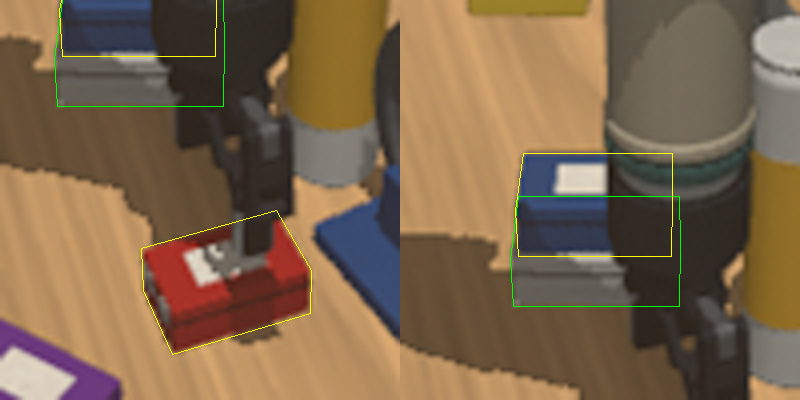

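The blue case sits on the steel case as predicted, and the red outline fits well. I go down and grasp the red case.

Emit:
carry_out:
  targets:
    - [[0, 0, -3.4], [0, 0, 0], 0]
    - [[0, -0.2, -3.4], [0, 0, 0], 0]
    - [[0, 0, 0], [0, 0, 0], 0]
    - [[0, 0, 0], [0, 0, 0], 255]
    - [[0, 0, 0], [0, 0, 0], 255]
    - [[0, 0, 0], [0, 0, 0], 255]
    - [[0, 0, 0], [0, 0, 0], 255]
    - [[0, 0, 0], [0, 0, 0], 255]

```text
t: 5.32
tcp_pos: [0.4559, -0.2048, 0.1775]
eef_rot: [-0.056, 1.566, 0.054]
force: [-1.1, 0.7, 6.3]
grip_width: 0.0513
```

```bash
python3 -c "
from st import *
st()"
```

```text
t 5.32 tcp [ 0.4559 -0.2048  0.1775] x [ 0.004 -0.001 -1.   ] jaw [-0.07   0.998 -0.002] 94.0 F [-1.1  0.7  6.3] w 0.0513 q [ 0.46  0.81 -0.15  2.08  0.4   0.27  1.62]
```

Emit:
carry_out:
  targets:
    - [[0, 0, 3.3], [0, 0, 0], 255]
    - [[0, 0, 3.3], [0, 0, 0], 255]
    - [[-0.6, 0.6, 3.3], [0, 0, 0], 255]
    - [[-1.4, 3.5, 0], [0, 0, -3.5], 255]
    - [[-1, 3.5, 0], [0, 0, -3.5], 255]
    - [[0, 3.5, 0], [0, 0, -3.5], 255]
    - [[0.5, 3.5, 0], [0, 0, -3.5], 255]
    - [[1.3, 3.5, 0], [0, 0, -3.5], 255]
    - [[1.6, 3.1, 0], [0, 0, -3.7], 255]
    - [[0, 0, 0], [0, 0, 0], 255]

```text
t: 6.15
tcp_pos: [0.4623, 0.0151, 0.276]
eef_rot: [0.234, 1.55, -0.223]
force: [0.4, -0.2, -1.7]
grip_width: 0.0511
```

Emit:
carry_out:
  targets:
    - [[0, 0, 0], [0, 0, 0], 255]
    - [[0, 0, 0], [0, 0, 0], 255]

```text
t: 6.32
tcp_pos: [0.4586, 0.007, 0.2748]
eef_rot: [0.235, 1.557, -0.235]
force: [-0.2, -0.8, -2.6]
grip_width: 0.051
```

Run:
```python
from st import *
s=st();S=read_camera('side');x,y,z=s['tcp_pos']
x0,y0=230,200;b=cv2.resize(S['pixels'][y0:y0+120,x0:x0+120],None,fx=5,fy=5,interpolation=cv2.INTER_CUBIC)
for P,col in((box(x,y,-.3,.084,.052,z-.177,z-.177+.034),(0,255,255)),(box(.4603,.008,-.3,.11,.068,0,.04),(0,255,0)),(box(.4603,.008,-.3,.1,.062,0.04,.078),(0,255,255))):
    cv2.polylines(b,[np.round((hull(S,P)[:,0]+.5-[x0,y0])*5).astype(int)],True,col,1)
cv2.imwrite('pics/c5.png',b)
```

```text
t 6.32 tcp [0.4586 0.007  0.2748] x [ 0.001 -0.    -1.   ] jaw [0.295 0.956 0.   ] 72.9 F [-0.2 -0.8 -2.6] w 0.051 q [-0.01  0.58 -0.1   2.15  0.14  0.41  1.06]
```

View pics/c5.png

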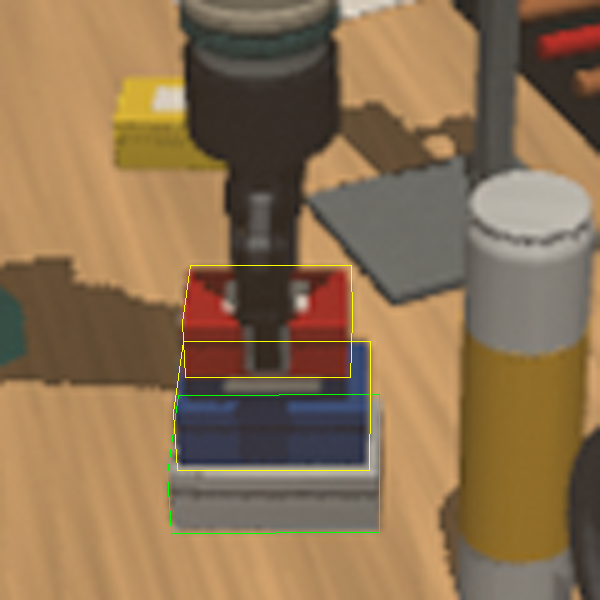

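The view shows the held red case at about (267,320), on the predicted outline and centred over the blue one. I lower it, release, and rise.

Emit:
carry_out:
  targets:
    - [[0.15, 0.05, -0.9], [0, 0, 0], 255]
    - [[0, 0, -0.9], [0, 0, 0], 255]
    - [[0, 0, -0.1], [0, 0, 0], 255]
    - [[0, 0, 0], [0, 0, 0], 255]
    - [[0, 0, 0], [0, 0, 0], 0]
    - [[0, 0, 0], [0, 0, 0], 0]
    - [[0, 0, 0], [0, 0, 0], 0]
    - [[0, 0, 0], [0, 0, 0], 0]
    - [[0, 0, 2.5], [0, 0, 0], 0]
    - [[0, 0, 3.5], [0, 0, 0], 0]

```text
t: 7.2
tcp_pos: [0.4593, 0.0074, 0.3129]
eef_rot: [0.235, 1.565, -0.237]
force: [0.9, -0.4, -0.2]
grip_width: 0.0854
```

Run:
```python
from st import *
s=st()
a=.2167;ex=np.array([np.cos(a),np.sin(a),0]);ey=np.array([-ex[1],ex[0],0]);c=np.array([.5831,-.2481,.105])
for th in(45,50):
    t=np.radians(th);u=-ey*np.sin(t)+np.array([0,0,np.cos(t)])
    print(th,'grasp tcp',(c+.238*u).round(4),'standoff',(c+.338*u).round(4))
```

```text
t 7.2 tcp [0.4593 0.0074 0.3129] x [-0.007 -0.    -1.   ] jaw [ 0.296  0.955 -0.002] 72.8 F [ 0.9 -0.4 -0.2] w 0.0854 q [ 0.01  0.51 -0.12  2.12  0.12  0.52  1.07]
45 grasp tcp [ 0.6193 -0.4125  0.2733] standoff [ 0.6345 -0.4815  0.344 ]
50 grasp tcp [ 0.6223 -0.4262  0.258 ] standoff [ 0.6388 -0.501   0.3223]
```

Emit:
carry_out:
  targets:
    - [[0, 0, 4.1], [0, 0, 0], 0]
    - [[0, 0, 4.1], [0, 0, -2], 0]
    - [[1.3, -3.6, 0.6], [0, 0, -5], 0]
    - [[1.3, -3.6, 0.6], [0, 0, -5], 0]
    - [[1.3, -3.6, 0.6], [0, 0, -5], 0]
    - [[1.3, -3.6, 0.6], [0, 0, -5], 0]
    - [[1.3, -3.6, 0], [0, 0, -5], 0]
    - [[1.3, -3.6, 0], [0, 0, -5], 0]
    - [[1.3, -3.6, 0], [0, 0, -5], 0]
    - [[1.3, -3.6, 0], [0, 0, -5], 0]

```text
t: 8.03
tcp_pos: [0.5645, -0.2824, 0.4204]
eef_rot: [0.808, 1.416, -0.808]
force: [0.8, -0.4, -0.5]
grip_width: 0.0853
```

Emit:
carry_out:
  targets:
    - [[1.5, -3.6, 0], [0, 0, -5], 0]
    - [[1.5, -3.6, 0], [0, 0, -5], 0]
    - [[1.5, -3.6, 0], [0, 0, -5], 0]
    - [[1.5, -3.6, 0], [0, 0, -3.4], 0]
    - [[0, 0, 0], [0, 0, 0], 0]

```text
t: 8.45
tcp_pos: [0.6238, -0.4322, 0.4176]
eef_rot: [1.049, 1.298, -1.06]
force: [-1.8, -0.4, 0.7]
grip_width: 0.0854
```

```bash
python3 -c "
from st import *
st()"
```

```text
t 8.45 tcp [ 0.6238 -0.4322  0.4176] x [-0.002 -0.006 -1.   ] jaw [ 0.979  0.206 -0.004] 11.9 F [-1.8 -0.4  0.7] w 0.0854 q [ 0.49  0.8   0.18  1.13 -0.13  1.21  0.86]
```

Emit:
carry_out:
  targets:
    - [[0, 0, 0], [6.5, 1.4, 0], 0]
    - [[0, 0, 0], [6.5, 1.4, 0], 0]
    - [[0, 0, 0], [6.5, 1.4, 0], 0]
    - [[0, 0, -1], [6.5, 1.4, 0], 0]
    - [[0, 0, -1], [6.5, 1.4, 0], 0]
    - [[0, 0, -2], [6.5, 1.4, 0], 0]
    - [[0, 0, -2.5], [0, 0, 0.5], 0]
    - [[0, 0, -2.5], [0, 0, 0], 0]
    - [[0, 0, 0], [0, 0, 0], 0]
    - [[0, 0, 0], [0, 0, 0], 0]

```text
t: 9.28
tcp_pos: [0.624, -0.4242, 0.3288]
eef_rot: [1.479, 1.854, -0.688]
force: [0.3, -0.6, -0.0]
grip_width: 0.0854
```

Run:
```python
from st import *
s=st();S=read_camera('side');T=read_camera('top')
M=R.from_rotvec(s['eef_rot']).as_matrix();g=s['tcp_pos']+.155*M[:,0]
a=.2167;ex=np.array([np.cos(a),np.sin(a),0]);ey=np.array([-ex[1],ex[0],0]);c=np.array([.5831,-.2481,.105])
d=g-c;print('grasp pt rel wheel ex,ey,z',d@ex,d@ey,d[2],'r',np.hypot(d@ey,d[2]),'ang',np.degrees(np.arctan2(-d@ey,d[2])),'tool tilt',np.degrees(np.arccos(-M[2,0])),'x.ex',M[:,0]@ex)
out=[]
for C,(x0,y0,w,h,k) in((S,(320,220,110,160,3.6)),(T,(350,170,130,110,3))):
    b=cv2.resize(C['pixels'][y0:y0+h,x0:x0+w],None,fx=k,fy=k,interpolation=cv2.INTER_CUBIC)
    th=np.linspace(0,2*np.pi,73)
    for r,e in((.09,-.007),(.076,-.007)):
        P=c+e*ex+r*(np.cos(th)[:,None]*ey+np.sin(th)[:,None]*[0,0,1]);cv2.polylines(b,[np.round((proj(C,P)+.5-[x0,y0])*k).astype(int)],True,(0,255,255),1)
    out.append(b)
im=np.zeros((600,800,3),np.uint8);x=0
for b in out: im[:b.shape[0],x:x+b.shape[1]]=b;x+=b.shape[1]+5
cv2.imwrite('pics/c6.png',im)
```

```text
t 9.28 tcp [ 0.624  -0.4242  0.3288] x [-0.143  0.628 -0.765] jaw [0.975 0.222 0.   ] 12.8 F [ 0.3 -0.6 -0. ] w 0.0854 q [ 0.66  1.06 -0.02  0.9  -0.41  1.74  0.92]
grasp pt rel wheel ex,ey,z 0.001393782853081127 -0.08092989367244341 0.10526320752228778 r 0.13277797463326974 ang 37.55429367536896 tool tilt 40.0873846145772 x.ex -0.004721827527113361
```

View pics/c6.png

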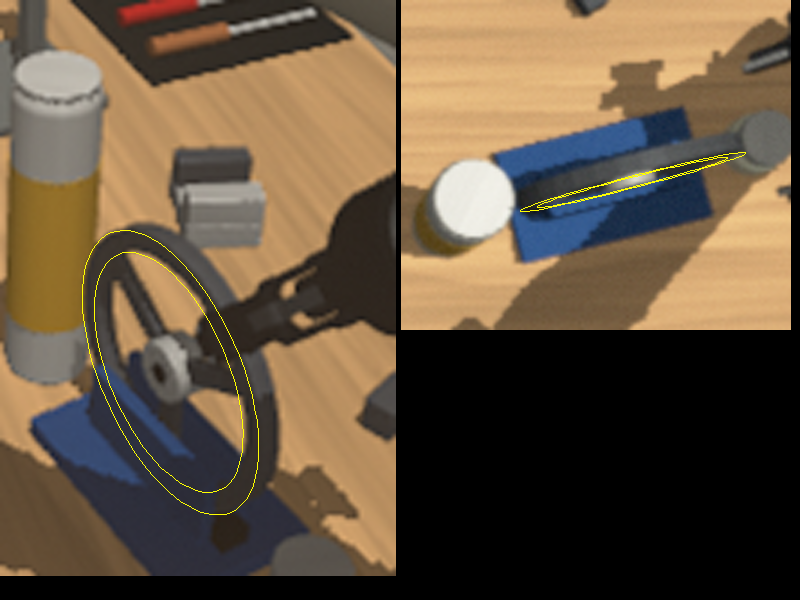

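Run:
```python
from h import *
T=pickle.load(open('top0.pkl','rb'));S=pickle.load(open('side0.pkl','rb'))
a=.2167;ex=np.array([np.cos(a),np.sin(a),0]);ey=np.array([-ex[1],ex[0],0]);c=np.array([.5831,-.2481,.105])
for n,C in(('T',T),('S',S)):
    g=cv2.GaussianBlur(C['pixels'],(3,3),0).max(2).astype(np.float32)
    for ang in((-50,-20,0,20,40) if n=='T' else (0,40,140,-40)):
        t=np.radians(ang);P0=c+.0899*(-ey*np.sin(t)+np.array([0,0,np.cos(t)])) if n=='T' else c+.083*(-ey*np.sin(t)+np.array([0,0,np.cos(t)]))
        off=np.arange(-.024,.025,.003);uv=proj(C,P0+off[:,None]*ex).astype(np.float32)
        print(n,ang,cv2.remap(g,uv[None,:,0].copy(),uv[None,:,1].copy(),cv2.INTER_LINEAR)[0].astype(int))
print(off.round(3))
```

```text
T -50 [112 112 126 120  90  69  58  54  54  53  56  61  67  89 118 127 128]
T -20 [111 120 122 110 117 119  95  75  72  70  69  74 102 127 133 132 132]
T 0 [109 115 124 106  82  70  74  88  92  91  88  94 118 131 132 132 131]
T 20 [123 124 127 115  81  52  55  72  78  78  84 102 118 127 124 122 127]
T 40 [193 148 111  97  82  57  53  66  72  72  75  89 105 119 146 183 199]
S 0 [199 202 200 188 148  88  59  62  71  81  83  83  95 132 157 158 146]
S 40 [131 182 195 190 173 120  67  63  77  84  83  86 115 162 179 175 171]
S 140 [60 60 60 61 64 69 71 64 56 59 59 59 59 59 60 59 59]
S -40 [ 74  63  59  59  59  59  59  60  59  59  61  64  69  75  80  97 125]
[-0.024 -0.021 -0.018 -0.015 -0.012 -0.009 -0.006 -0.003 -0.     0.003
  0.006  0.009  0.012  0.015  0.018  0.021  0.024]
```

Emit:
carry_out:
  targets:
    - [[-0.3, 1.35, -2.1], [0, 0, 0], 0]
    - [[-0.3, 1.35, -2.1], [0, 0, 0], 0]
    - [[0, 0, 0], [0, 0, 0], 0]
    - [[0, 0, 0], [0, 0, 0], 0]

```text
t: 9.72
tcp_pos: [0.619, -0.3969, 0.2903]
eef_rot: [1.476, 1.85, -0.686]
force: [0.4, -0.2, 1.0]
grip_width: 0.0855
```

```bash
cat >> st.py <<'E'
a=.2167;ex=np.array([np.cos(a),np.sin(a),0]);ey=np.array([-ex[1],ex[0],0]);c=np.array([.5831,-.2481,.105])
def rel(s):
    M=R.from_rotvec(s['eef_rot']).as_matrix();d=s['tcp_pos']+.155*M[:,0]-c
    print('rel ex,ey,z',(d@ex).round(4),(d@ey).round(4),d[2].round(4),'r',np.hypot(d@ey,d[2]).round(4),'ang',np.degrees(np.arctan2(-d@ey,d[2])).round(1))
E
python3 -c "
from st import *
rel(st())"
```

```text
t 9.72 tcp [ 0.619  -0.3969  0.2903] x [-0.141  0.626 -0.767] jaw [0.975 0.223 0.004] 12.9 F [ 0.4 -0.2  1. ] w 0.0855 q [ 0.64  1.05 -0.03  1.03 -0.42  1.61  0.95]
rel ex,ey,z 0.0026 -0.0536 0.0664 r 0.0853 ang 38.9
```

Emit:
carry_out:
  targets:
    - [[-0.1, 0, -0.2], [0, 0, 0], 0]
    - [[0, 0, 0], [0, 0, 0], 255]
    - [[0, 0, 0], [0, 0, 0], 255]
    - [[0, 0, 0], [0, 0, 0], 255]
    - [[0, 0, 0], [0, 0, 0], 255]
    - [[0, 0, 0], [0, 0, 0], 255]
    - [[0, 0, 0], [0, 0, 0], 255]
    - [[0, 0, 0], [0, 0, 0], 255]
  force: 40

```text
t: 10.38
tcp_pos: [0.6176, -0.3976, 0.287]
eef_rot: [1.478, 1.849, -0.687]
force: [1.9, -0.4, 1.0]
grip_width: 0.0132
```

```bash
python3 -c "
from st import *
rel(st())"
```

```text
t 10.38 tcp [ 0.6176 -0.3976  0.287 ] x [-0.14   0.626 -0.767] jaw [0.975 0.222 0.003] 12.8 F [ 1.9 -0.4  1. ] w 0.0132 q [ 0.65  1.06 -0.03  1.03 -0.42  1.61  0.96]
rel ex,ey,z 0.0012 -0.054 0.063 r 0.083 ang 40.6
```

Emit:
carry_out:
  targets:
    - [[0, 0, 0], [0, 0, 0], 255]
    - [[0, 0, 0], [0, 0, 0], 255]
    - [[0, 0, 1], [0, 0, 0], 255]
    - [[0, 0, 1.5], [0, 0, 0], 255]
    - [[0, 0, 2], [0, 0, 0], 255]
    - [[0, 0, 2], [0, 0, 0], 255]
    - [[0, 0, 2], [0, 0, 0], 255]
    - [[0, 0, 1.5], [0, 0, 0], 255]
    - [[0, 0, 0], [0, 0, 0], 255]
    - [[0, 0, 0], [0, 0, 0], 255]
  force: 110

```text
t: 11.22
tcp_pos: [0.6174, -0.3976, 0.3878]
eef_rot: [1.476, 1.848, -0.688]
force: [-0.6, 0.1, -3.5]
grip_width: 0.0122
```

Run:
```python
from st import *
s=st();rel(s);S=read_camera('side')
x0,y0,w,h,k=300,150,160,180,3.3
b=cv2.resize(S['pixels'][y0:y0+h,x0:x0+w],None,fx=k,fy=k,interpolation=cv2.INTER_CUBIC)
M=R.from_rotvec(s['eef_rot']).as_matrix();ax=M[:,1];g=s['tcp_pos']+.155*M[:,0];cc=g+.083*M[:,0];th=np.linspace(0,2*np.pi,73)
for r,e in((.09,-.007),(.076,-.007)):
    P=cc+e*ax+r*(np.cos(th)[:,None]*M[:,0]+np.sin(th)[:,None]*M[:,2]);cv2.polylines(b,[np.round((proj(S,P)+.5-[x0,y0])*k).astype(int)],True,(0,255,255),1)
print('wheel c',cc);cv2.imwrite('pics/c7.png',b)
```

```text
t 11.22 tcp [ 0.6174 -0.3976  0.3878] x [-0.14   0.624 -0.769] jaw [0.975 0.222 0.003] 12.8 F [-0.6  0.1 -3.5] w 0.0122 q [ 0.65  0.96 -0.03  0.96 -0.43  1.76  0.89]
rel ex,ey,z 0.001 -0.0543 0.1636 r 0.1724 ang 18.3
wheel c [ 0.58417973 -0.24904974  0.20483174]
```

View pics/c7.png

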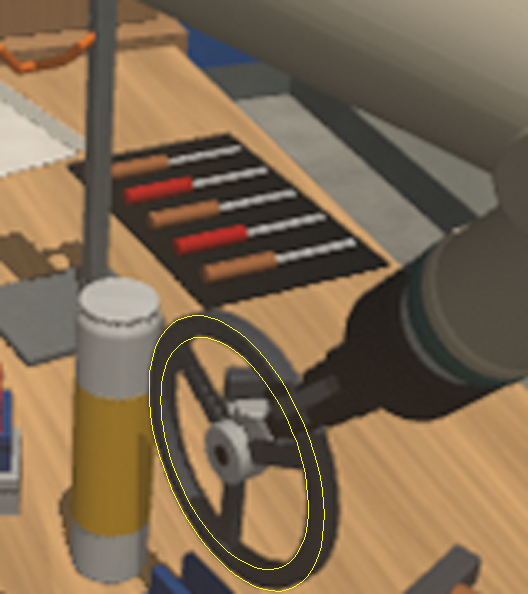

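The wheel is held: its rim matches the overlay, a spoke still points down, and the rack is cleared. I retract toward the robot while lifting, then carry it left.

Emit:
carry_out:
  targets:
    - [[-1.5, 0, 1], [0, 0, 0], 255]
    - [[-2.5, 0, 2], [0, 0, 0], 255]
    - [[-2.5, 0, 2], [0, 0, 0], 255]
    - [[-2.5, 0, 2], [0, 0, 0], 255]
    - [[-2.4, 0, 2], [0, 0, 0], 255]
    - [[-1, 1, 0], [0, 0, 0], 255]
    - [[0, 2, 0], [0, 0, 0], 255]
    - [[0, 3, 0], [0, 0, 0], 255]
    - [[0, 3, 0], [0, 0, 0], 255]
    - [[0, 3, 0], [0, 0, 0], 255]

```text
t: 12.1
tcp_pos: [0.4928, -0.2763, 0.4752]
eef_rot: [1.479, 1.852, -0.689]
force: [0.0, -0.1, -2.2]
grip_width: 0.012
```

```bash
python3 -c "
from st import *
st()"
```

```text
t 12.1 tcp [ 0.4928 -0.2763  0.4752] x [-0.142  0.627 -0.766] jaw [0.975 0.221 0.   ] 12.8 F [ 0.  -0.1 -2.2] w 0.012 q [ 0.62  0.6  -0.04  1.49 -0.44  1.59  0.92]
```

Emit:
carry_out:
  targets:
    - [[0, 3.3, 0], [0, 0, -0.35], 255]
    - [[0, 3.3, 0], [0, 0, -0.35], 255]
    - [[0, 3.3, 0], [0, 0, -0.35], 255]
    - [[0, 3.3, 0], [0, 0, -0.35], 255]
    - [[0, 3.3, 0], [0, 0, -0.35], 255]
    - [[0, 3.3, 0], [0, 0, -0.35], 255]
    - [[0, 3.3, 0], [0, 0, -0.35], 255]
    - [[0, 3.3, 0], [0, 0, -0.35], 255]
    - [[0, 3.3, 0], [0, 0, -0.45], 255]
    - [[0, 3, 0], [0, 0, -0.45], 255]

```text
t: 12.93
tcp_pos: [0.4925, 0.0515, 0.4755]
eef_rot: [1.542, 1.812, -0.721]
force: [1.1, -0.3, -3.5]
grip_width: 0.012
```

Emit:
carry_out:
  targets:
    - [[0, 0, -2], [0, 0, 0], 255]
    - [[0, 0, -1], [0, 0, 0], 255]
    - [[0, 0, 0], [0, 0, 0], 255]

```text
t: 13.18
tcp_pos: [0.4923, 0.0489, 0.4437]
eef_rot: [1.541, 1.813, -0.725]
force: [-0.1, 0.1, -2.8]
grip_width: 0.0119
```

```bash
cat >> st.py <<'E'
sa=.158;sx=np.array([np.cos(sa),np.sin(sa),0]);sy=np.array([-sx[1],sx[0],0]);sc=np.array([.6014,.2227,0])
def wst(s):
    M=R.from_rotvec(s['eef_rot']).as_matrix();cc=s['tcp_pos']+.238*M[:,0];d=cc-sc
    print('wheel in stand x,y,z',(d@sx).round(4),(d@sy).round(4),d[2].round(4),'axis angle',np.degrees(np.arccos(min(1,abs(M[:,1]@sx)))).round(1));return cc,M
def ring(C,b,cc,M,x0,y0,k,col=(0,255,255)):
    th=np.linspace(0,2*np.pi,73)
    for r in(.09,.076):
        P=cc-.007*M[:,1]+r*(np.cos(th)[:,None]*M[:,0]+np.sin(th)[:,None]*M[:,2]);cv2.polylines(b,[np.round((proj(C,P)+.5-[x0,y0])*k).astype(int)],True,col,1)
E
python3 - <<'E'
from st import *
s=st();cc,M=wst(s);S=read_camera('side');T=read_camera('top')
im=np.zeros((600,800,3),np.uint8);x=0
for C,(x0,y0,w,h,k) in((S,(240,90,120,160,3.7)),(T,(150,150,110,130,3))):
    b=cv2.resize(C['pixels'][y0:y0+h,x0:x0+w],None,fx=k,fy=k,interpolation=cv2.INTER_CUBIC)
    ring(C,b,cc,M,x0,y0,k)
    P=[sc+[0,0,.275]+v*sx+[0,0,z] for v,z in((-.04,.022),(-.022,0),(.022,0))]
    cv2.polylines(b,[np.round((proj(C,P)+.5-[x0,y0])*k).astype(int)],False,(0,255,0),1)
    im[:b.shape[0],x:x+b.shape[1]]=b[:600];x+=b.shape[1]+5
cv2.imwrite('pics/c8.png',im)
E
```

```text
t 13.18 tcp [0.4923 0.0489 0.4437] x [-0.105  0.633 -0.767] jaw [ 0.987  0.159 -0.004] 9.2 F [-0.1  0.1 -2.8] w 0.0119 q [ 0.2   0.44 -0.18  1.89 -0.7   1.08  0.6 ]
wheel in stand x,y,z -0.1361 -0.0018 0.2611 axis angle 0.2
```

View pics/c8.png

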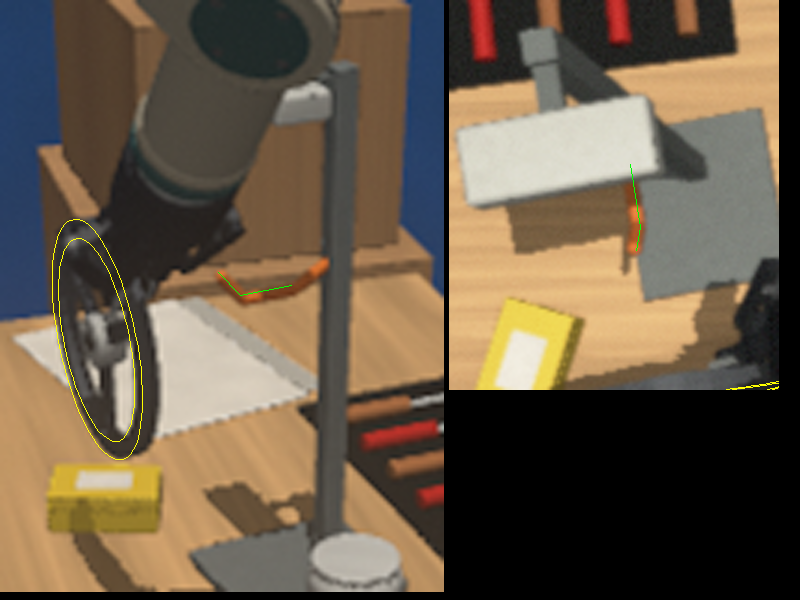

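The view shows the hook at about (245,298) in the side crop and (633,215) in the top crop. That is within about 4 mm of the estimate, slightly more to the left, so I correct by 3 mm, lower slightly and insert along the hook.

Emit:
carry_out:
  targets:
    - [[0, 0.3, -1.8], [0, 0, 0], 255]
    - [[1.5, 0.24, 0], [0, 0, 0], 255]
    - [[1.5, 0.24, 0], [0, 0, 0], 255]
    - [[1.5, 0.24, 0], [0, 0, 0], 255]
    - [[1.5, 0.24, 0], [0, 0, 0], 255]
    - [[1.5, 0.24, 0], [0, 0, 0], 255]
    - [[0, 0, 0], [0, 0, 0], 255]

```text
t: 13.87
tcp_pos: [0.5712, 0.0635, 0.4291]
eef_rot: [1.547, 1.804, -0.717]
force: [1.0, -0.1, -3.0]
grip_width: 0.0116
```

```bash
python3 -c "
from st import *
wst(st())"
```

```text
t 13.87 tcp [0.5712 0.0635 0.4291] x [-0.095  0.634 -0.768] jaw [0.988 0.155 0.006] 8.9 F [ 1.  -0.1 -3. ] w 0.0116 q [ 0.15  0.56 -0.18  1.71 -0.68  1.1   0.54]
wheel in stand x,y,z -0.0535 0.0001 0.2464 axis angle 0.4
```

Emit:
carry_out:
  targets:
    - [[1.3, 0.21, 0], [0, 0, 0], 255]
    - [[1.3, 0.21, 0], [0, 0, 0], 255]
    - [[1.3, 0.21, 0], [0, 0, 0], 255]
    - [[1.3, 0.21, 0], [0, 0, 0], 255]
    - [[0, 0, 0], [0, 0, 0], 255]
    - [[0, 0, 0], [0, 0, 0], 255]

```text
t: 14.37
tcp_pos: [0.6207, 0.0716, 0.4281]
eef_rot: [1.544, 1.806, -0.72]
force: [1.8, 0.3, -6.7]
grip_width: 0.0117
```

Run:
```python
from st import *
s=st();cc,M=wst(s);S=read_camera('side')
x0,y0,w,h,k=240,100,120,160,3.7
b=cv2.resize(S['pixels'][y0:y0+h,x0:x0+w],None,fx=k,fy=k,interpolation=cv2.INTER_CUBIC)
ring(S,b,cc,M,x0,y0,k)
cv2.imwrite('pics/c9.png',b)
```

```text
t 14.37 tcp [0.6207 0.0716 0.4281] x [-0.098  0.633 -0.768] jaw [0.988 0.157 0.003] 9.0 F [ 1.8  0.3 -6.7] w 0.0117 q [ 0.12  0.63 -0.16  1.56 -0.66  1.15  0.48]
wheel in stand x,y,z -0.0042 0.0001 0.2453 axis angle 0.2
```

View pics/c9.png

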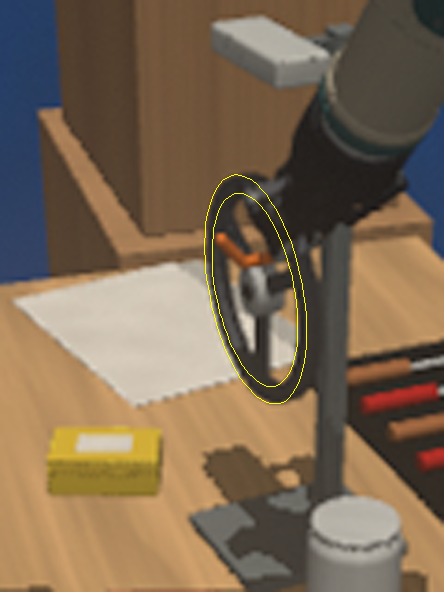

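The hook now passes through the wheel, with its tip at (220,238) in front of the rim. I lower the wheel onto the bar.

Emit:
carry_out:
  targets:
    - [[0, 0, -1], [0, 0, 0], 255]
    - [[0.3, 0, -1], [0, 0, 0], 255]
    - [[0, 0, -1], [0, 0, 0], 255]
    - [[0, 0, -0.8], [0, 0, 0], 255]
    - [[0, 0, 0], [0, 0, 0], 255]
    - [[0, 0, 0], [0, 0, 0], 255]

```text
t: 14.92
tcp_pos: [0.6231, 0.073, 0.3899]
eef_rot: [1.543, 1.811, -0.72]
force: [-0.3, 0.9, -1.4]
grip_width: 0.0123
```

```bash
python3 -c "
from st import *
wst(st())"
```

```text
t 14.92 tcp [0.6231 0.073  0.3899] x [-0.101  0.634 -0.767] jaw [0.987 0.159 0.001] 9.1 F [-0.3  0.9 -1.4] w 0.0123 q [ 0.12  0.68 -0.17  1.59 -0.67  1.09  0.52]
wheel in stand x,y,z -0.0022 0.0015 0.2074 axis angle 0.1
```

Emit:
carry_out:
  targets:
    - [[0, 0, -0.4], [0, 0, 0], 255]
    - [[0, 0, -0.3], [0, 0, 0], 255]
    - [[0, 0, 0], [0, 0, 0], 255]
    - [[0, 0, 0], [0, 0, 0], 255]

```text
t: 15.25
tcp_pos: [0.6234, 0.0729, 0.3837]
eef_rot: [1.543, 1.809, -0.718]
force: [-0.2, -0.2, -2.1]
grip_width: 0.0119
```

```bash
python3 -c "
from st import *
wst(st())"
```

```text
t 15.25 tcp [0.6234 0.0729 0.3837] x [-0.1    0.634 -0.767] jaw [0.987 0.159 0.003] 9.1 F [-0.2 -0.2 -2.1] w 0.0119 q [ 0.12  0.69 -0.17  1.6  -0.67  1.08  0.53]
wheel in stand x,y,z -0.0016 0.0013 0.2011 axis angle 0.2
```

Emit:
carry_out:
  targets:
    - [[0, 0, -0.2], [0, 0, 0], 255]
    - [[0, 0, 0], [0, 0, 0], 255]
    - [[0, 0, 0], [0, 0, 0], 255]

```text
t: 15.5
tcp_pos: [0.6234, 0.0729, 0.3817]
eef_rot: [1.543, 1.809, -0.718]
force: [0.2, 0.3, -3.0]
grip_width: 0.0118
```

Emit:
carry_out:
  targets:
    - [[0, 0, -0.2], [0, 0, 0], 255]
    - [[0, 0, 0], [0, 0, 0], 255]
    - [[0, 0, 0], [0, 0, 0], 255]

```text
t: 15.75
tcp_pos: [0.6235, 0.073, 0.3805]
eef_rot: [1.544, 1.809, -0.717]
force: [-0.8, -1.6, 2.1]
grip_width: 0.0118
```

```bash
python3 -c "
from st import *
wst(st())"
```

```text
t 15.75 tcp [0.6235 0.073  0.3805] x [-0.099  0.634 -0.767] jaw [0.987 0.159 0.003] 9.1 F [-0.8 -1.6  2.1] w 0.0118 q [ 0.12  0.69 -0.17  1.6  -0.67  1.07  0.54]
wheel in stand x,y,z -0.0013 0.0015 0.198 axis angle 0.2
```

The bar now carries the load: the force changed from -3 N to +2 N at a wheel height of 0.198. I open gently, then back out along the tool axis.

Emit:
carry_out:
  targets:
    - [[0, 0, 0], [0, 0, 0], 200]
    - [[0, 0, 0], [0, 0, 0], 190]
    - [[0, 0, 0], [0, 0, 0], 170]
    - [[0, 0, 0], [0, 0, 0], 140]
    - [[0, 0, 0], [0, 0, 0], 110]
    - [[0, 0, 0], [0, 0, 0], 110]
    - [[0, 0, 0], [0, 0, 0], 110]
    - [[0, 0, 0], [0, 0, 0], 110]

```text
t: 16.42
tcp_pos: [0.6234, 0.0729, 0.3797]
eef_rot: [1.543, 1.809, -0.718]
force: [-0.6, -0.1, 0.1]
grip_width: 0.0484
```

Run:
```python
from st import *
s=st();cc,M=wst(s);S=read_camera('side')
x0,y0,w,h,k=240,100,120,160,3.7
b=cv2.resize(S['pixels'][y0:y0+h,x0:x0+w],None,fx=k,fy=k,interpolation=cv2.INTER_CUBIC)
ring(S,b,cc,M,x0,y0,k)
cv2.imwrite('pics/c10.png',b)
```

```text
t 16.42 tcp [0.6234 0.0729 0.3797] x [-0.1    0.634 -0.767] jaw [0.987 0.159 0.003] 9.1 F [-0.6 -0.1  0.1] w 0.0484 q [ 0.12  0.69 -0.17  1.6  -0.67  1.07  0.54]
wheel in stand x,y,z -0.0015 0.0013 0.1971 axis angle 0.2
```

View pics/c10.png

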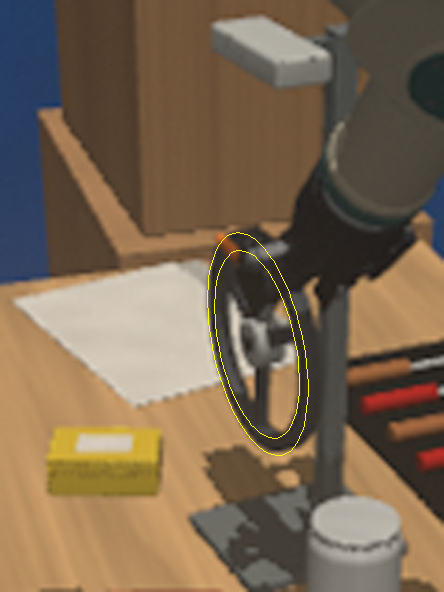

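The wheel hangs on the bar with the gripper open around it. I withdraw.

Emit:
carry_out:
  targets:
    - [[0.1, -0.65, 0.75], [0, 0, 0], 110]
    - [[0.2, -1.3, 1.5], [0, 0, 0], 110]
    - [[0.3, -1.9, 2.3], [0, 0, 0], 110]
    - [[0.3, -1.9, 2.3], [0, 0, 0], 110]
    - [[0.3, -1.9, 2.3], [0, 0, 0], 110]
    - [[0, -3, 0], [0, 0, 0], 110]
    - [[-2, -3, 0], [0, 0, 0], 110]
    - [[-2, -3, 0], [0, 0, 0], 110]
    - [[-2, -3, 0], [0, 0, 0], 110]
    - [[0, 0, 0], [0, 0, 0], 110]

```text
t: 17.3
tcp_pos: [0.5722, -0.132, 0.4713]
eef_rot: [1.549, 1.799, -0.732]
force: [-0.7, -0.4, -0.8]
grip_width: 0.0486
```

Emit:
carry_out:
  targets:
    - [[-2, -3, 0], [0, 0, 0], 110]
    - [[-2, -3, 0], [0, 0, 0], 110]
    - [[0, -3, 0], [0, 0, 0], 110]
    - [[0, -3, 0], [0, 0, 0], 110]
    - [[0, -3, 0], [0, 0, 0], 110]
    - [[0, 0, 0], [0, 0, 0], 110]
    - [[0, 0, 0], [0, 0, 0], 110]
    - [[0, 0, 0], [0, 0, 0], 110]
    - [[0, 0, 0], [0, 0, 0], 110]
    - [[0, 0, 0], [0, 0, 0], 110]

```text
t: 18.13
tcp_pos: [0.5357, -0.2722, 0.4716]
eef_rot: [1.541, 1.81, -0.716]
force: [-0.4, -1.0, -0.4]
grip_width: 0.0485
```

Run:
```python
from st import *
s=st();S=read_camera('side');T=read_camera('top')
im=np.zeros((600,800,3),np.uint8)
c2=sc+[0,0,.199];M=np.c_[sy,sx,[0,0,1]]
x0,y0,k=225,115,3
b=cv2.resize(S['pixels'][y0:y0+200,x0:x0+130],None,fx=k,fy=k,interpolation=cv2.INTER_CUBIC);ring(S,b,c2,M,x0,y0,k)
for P in(box(.4603,.008,-.3,.11,.068,0,.04),box(.4603,.008,-.3,.1,.062,0.04,.078),box(.4603,.008,-.3,.084,.052,0.078,.112)):
    cv2.polylines(b,[np.round((hull(S,P)[:,0]+.5-[x0,y0])*k).astype(int)],True,(0,255,0),1)
im[:,:390]=b
x0,y0,k=150,150,1.9
b=cv2.resize(T['pixels'][y0:y0+180,x0:x0+210],None,fx=k,fy=k,interpolation=cv2.INTER_CUBIC)
for P in(box(.4603,.008,-.3,.084,.052,0.112,.112),):
    cv2.polylines(b,[np.round((hull(T,P)[:,0]+.5-[x0,y0])*k).astype(int)],True,(0,255,0),1)
im[:b.shape[0],395:395+b.shape[1]]=b
cv2.imwrite('pics/c11.png',im)
T0=pickle.load(open('top0.pkl','rb'))
S2=read_camera('side');d=cv2.absdiff(S['pixels'],S2['pixels']);print('moving?',d[115:315,225:355].max())
```

```text
t 18.13 tcp [ 0.5357 -0.2722  0.4716] x [-0.101  0.634 -0.767] jaw [0.987 0.161 0.003] 9.3 F [-0.4 -1.  -0.4] w 0.0485 q [ 0.6   0.64 -0.06  1.41 -0.48  1.58  0.82]
moving? 35
```

The viewer's limit is reached, so I wait for the wheel to settle and check numerically.

Emit:
carry_out:
  targets:
    - [[0, 0, 0], [0, 0, 0], 110]
    - [[0, 0, 0], [0, 0, 0], 110]
    - [[0, 0, 0], [0, 0, 0], 110]
    - [[0, 0, 0], [0, 0, 0], 110]
    - [[0, 0, 0], [0, 0, 0], 110]
    - [[0, 0, 0], [0, 0, 0], 110]
    - [[0, 0, 0], [0, 0, 0], 110]
    - [[0, 0, 0], [0, 0, 0], 110]
    - [[0, 0, 0], [0, 0, 0], 110]
    - [[0, 0, 0], [0, 0, 0], 110]

```text
t: 19.12
tcp_pos: [0.5354, -0.2736, 0.4712]
eef_rot: [1.543, 1.809, -0.718]
force: [0.6, -0.7, 0.6]
grip_width: 0.0484
```

Emit:
carry_out:
  targets:
    - [[0, 0, 0], [0, 0, 0], 110]
    - [[0, 0, 0], [0, 0, 0], 110]
    - [[0, 0, 0], [0, 0, 0], 110]
    - [[0, 0, 0], [0, 0, 0], 110]
    - [[0, 0, 0], [0, 0, 0], 110]
    - [[0, 0, 0], [0, 0, 0], 110]
    - [[0, 0, 0], [0, 0, 0], 110]
    - [[0, 0, 0], [0, 0, 0], 110]
    - [[0, 0, 0], [0, 0, 0], 110]
    - [[0, 0, 0], [0, 0, 0], 110]

```text
t: 19.95
tcp_pos: [0.5354, -0.2736, 0.4712]
eef_rot: [1.543, 1.809, -0.718]
force: [-0.6, 0.2, 1.1]
grip_width: 0.0482
```

Run:
```python
from st import *
s=st();S=read_camera('side');T=read_camera('top');S1=pickle.load(open('side0.pkl','rb'));S2=[read_camera('side') for _ in range(4)][-1]
d=cv2.absdiff(S['pixels'],S2['pixels']).astype(float)
w=(slice(160,250),slice(285,335));q=(slice(330,420),slice(150,230))
print('frame diff wheel mean/p99',d[w].mean(),np.percentile(d[w],99),'bg',d[q].mean(),np.percentile(d[q],99))
# stack fits
for k,z in(('red',.078),('blue',.04),('steel',0)):
    P=np.array([[.4603,.008,z+.02]])
    for n,C in(('T',T),('S',S)):
        if n=='T' and k!='red': continue
        try:
            m=mask(C,k,proj(C,P)[0],38);x,f=fit([C],[m],P[0],DIM[k],z);print(k,n,x.round(4),round(f),m.sum())
        except Exception as e: print(k,n,e)
# wheel: fit ring to dark pixels that differ from the start picture
g=cv2.GaussianBlur(S['pixels'],(3,3),0).max(2).astype(int);g1=S1['pixels'].max(2).astype(int)
m=((g<85)&(abs(g-g1)>25)).astype(np.uint8)
M=np.c_[sy,sx,[0,0,1]];th=np.linspace(0,2*np.pi,121)
def rs(p):
    A=R.from_rotvec([0,0,p[3]]).as_matrix();o=np.zeros((480,640),np.uint8)
    cs,ss=np.cos(th)[:,None],np.sin(th)[:,None];cc=sc+p[0]*sx+p[1]*sy+[0,0,p[2]]
    for e in np.linspace(-.007,.007,5):
        l=np.zeros_like(o)
        P=[proj(S,cc+e*(A@sx)+r*(cs*(A@sy)+ss*[0,0,1])) for r in(.09,.076)]
        cv2.fillPoly(l,[np.round(v*8).astype(np.int32) for v in P],255,cv2.LINE_AA,3);o=np.maximum(o,l)
    return o/255.
roi=np.zeros((480,640));roi[140:270,260:350]=1
f=lambda p:(abs(rs(p)-m)*roi*np.maximum(rs(p)>0,cv2.dilate((rs([0,0,.199,0])>0).astype(np.uint8),np.ones((7,7))))).sum()
p0=np.array([0,0,.199,0.]);r=minimize(f,p0,method='Nelder-Mead',options=dict(initial_simplex=np.vstack([p0]+[p0+v for v in np.diag([.01,.02,.01,.1])]),xatol=1e-4,fatol=.1))
print('wheel stand x,y,z,yaw',r.x.round(4),'cost',f(p0),r.fun,'ring area',rs(r.x).sum())
for n,C,C0,pt in(('can',T,pickle.load(open('top0.pkl','rb')),(374,237)),('jar',T,None,(472,217)),('vise',T,None,(320,175))):
    C0=pickle.load(open('top0.pkl','rb'));x,y=pt;t=C0['pixels'][y-14:y+14,x-14:x+14];rr=cv2.matchTemplate(T['pixels'][y-24:y+24,x-24:x+24],t,cv2.TM_CCOEFF_NORMED);_,v,_,l=cv2.minMaxLoc(rr);print(n,'shift px',l[0]-10,l[1]-10,round(v,2))
```

```text
t 19.95 tcp [ 0.5354 -0.2736  0.4712] x [-0.1    0.634 -0.767] jaw [0.987 0.159 0.003] 9.1 F [-0.6  0.2  1.1] w 0.0482 q [ 0.6   0.64 -0.06  1.41 -0.48  1.58  0.82]
frame diff wheel mean/p99 0.5108888888888888 2.0 bg 0.43125 2.0
red T [0.458  0.0069 2.8785] 103 743.0
red S [ 0.4593  0.0088 -0.2389] 136 659.0
blue S [ 8.0918 10.7742 -0.4326] 30 30.0
steel S [0.4615 0.0096 2.8854] 577 660.0
wheel stand x,y,z,yaw [ 0.0067  0.0206  0.1873 -0.0735] cost 658.9058823529411 520.4941176470589 ring area 919.2156862745098
can shift px 0 0 0.91
jar shift px -10 -9 0.43
vise shift px 0 0 1.0
```

Run:
```python
from st import *
S=read_camera('side');T=read_camera('top');S0=pickle.load(open('side0.pkl','rb'));T0=pickle.load(open('top0.pkl','rb'))
for n,pt,r in(('jar',(405,387),13),('can',(335,262),16),('vise',(380,275),10)):
    x,y=pt;t=S0['pixels'][y-r:y+r,x-r:x+r];_,v,_,l=cv2.minMaxLoc(cv2.matchTemplate(S['pixels'][y-r-10:y+r+10,x-r-10:x+r+10],t,cv2.TM_CCOEFF_NORMED));print(n,'side shift px',l[0]-10,l[1]-10,round(v,2))
g=T['pixels'].max(2).astype(np.float32);g0=T0['pixels'].max(2).astype(np.float32)
off=np.arange(-.12,.121,.005)
for zz in(.199,.235):
    uv=proj(T,sc+[0,0,zz]+off[:,None]*sy).astype(np.float32);f=lambda a:cv2.remap(a,uv[None,:,0].copy(),uv[None,:,1].copy(),cv2.INTER_LINEAR)[0].astype(int)
    print(zz);print([(int(o*1000),int(a),int(b)) for o,a,b in zip(off,f(g),f(g0))])
h=cv2.cvtColor(S['pixels'],cv2.COLOR_BGR2HSV);m=((abs(h[...,0].astype(int)-112)<22)&(h[...,1]>50)).astype(np.uint8)
P=proj(S,[.4603,.008,.06])[0];w=np.zeros_like(m);cv2.circle(w,tuple(int(v) for v in P),32,1,-1);m*=w;ys,xs=np.nonzero(m)
e=sil(S,box(.4603,.008,-.3,.1,.062,.04,.078));ey_,ex_=np.nonzero(e>.5)
print('blue mask bbox',np.percentile(xs,[1,99]),np.percentile(ys,[1,99]),'expected',ex_.min(),ex_.max(),ey_.min(),ey_.max())
```

```text
jar side shift px 0 0 1.0
can side shift px 0 0 0.89
vise side shift px 0 0 1.0
0.199
[(-120, 227, 215), (-114, 224, 211), (-109, 221, 206), (-104, 218, 200), (-99, 217, 200), (-94, 215, 199), (-89, 181, 197), (-84, 55, 122), (-79, 60, 119), (-74, 63, 119), (-69, 68, 117), (-64, 64, 116), (-59, 60, 116), (-54, 59, 119), (-49, 59, 119), (-44, 45, 118), (-39, 45, 116), (-34, 39, 115), (-29, 42, 118), (-24, 42, 115), (-19, 41, 117), (-14, 46, 115), (-9, 60, 118), (-4, 105, 115), (0, 129, 115), (5, 131, 116), (10, 121, 114), (15, 196, 181), (20, 222, 207), (25, 84, 121), (30, 49, 112), (35, 45, 110), (40, 48, 109), (45, 48, 111), (50, 63, 109), (55, 45, 108), (60, 40, 108), (65, 37, 105), (70, 37, 107), (75, 36, 108), (80, 36, 106), (85, 39, 106), (90, 44, 106), (95, 61, 108), (100, 115, 107), (105, 120, 107), (110, 127, 118), (115, 219, 203), (120, 221, 207)]
0.235
[(-120, 227, 216), (-114, 228, 216), (-109, 229, 218), (-104, 230, 216), (-99, 230, 217), (-94, 229, 216), (-89, 136, 154), (-84, 66, 118), (-79, 63, 119), (-74, 69, 118), (-69, 71, 117), (-64, 74, 117), (-59, 80, 117), (-54, 78, 115), (-49, 80, 114), (-44, 83, 118), (-39, 84, 118), (-34, 81, 118), (-29, 82, 117), (-24, 81, 119), (-19, 77, 117), (-14, 78, 113), (-9, 77, 115), (-4, 78, 117), (0, 65, 116), (5, 56, 119), (10, 86, 168), (15, 65, 126), (20, 64, 100), (25, 51, 102), (30, 55, 103), (35, 62, 106), (40, 56, 105), (45, 62, 105), (50, 59, 109), (55, 65, 107), (60, 52, 109), (65, 48, 108), (70, 52, 109), (75, 46, 110), (80, 42, 108), (85, 69, 108), (90, 115, 106), (95, 116, 106), (100, 184, 169), (105, 217, 201), (110, 218, 202), (115, 219, 204), (120, 220, 205)]
blue mask bbox [265.85 302.  ] [270.85 292.  ] expected 264 304 268 294
```

```bash
python3 -c "
from bench import *
print(sign_off())"
```

```text
the job is handed in; nothing more can be done
None
```

The job is handed in, at about 20 s on the robot's clock. The blue case is on the steel one, the red case is on the blue, and the wheel hangs by its rim on the orange hook. The gripper is open and clear of everything. `sign_off()` gave no verdict.

**Cases:**
- The red case measures within about 3 mm of centred and 4° of parallel.
- The blue case fills its expected outline in the side view to about 2 px. It was last viewed centred just before I set the red case down.
- My last automatic fits of the blue and steel cases failed or fitted poorly, because of shading and occlusion.

**Wheel:**
- The load passed to the bar when the wheel centre was about 77 mm below the seat.
- After release, the top camera puts it about 5 mm across from the hook's centre, with its axis close to the hook's. Frames taken 0.2 s apart show no motion.
- The side-camera fit of the ring was poor (17 to 21 mm across, 88 mm below the seat). That camera cannot separate depth from height here, so I trusted the top view and the contact height.

**Can, jar and vise:** None shows any shift in the side view. In the top view the jar match failed, probably because the arm or its shadow covered it.

I had reached the 12-picture limit, so the final checks were numeric only.

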